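Dress the contact faces of a row of busbar links

TASK

Lay the two loose short copper links flat between the pins in the two empty places of the jig, making a row of three, then take the sprung dressing block and, holding it flat, lengthwise and centred on the row, rub all three top faces in one unbroken stroke with steady light pressure, the sole sprung in part of the way and never bottomed. Start with the sole covering the link at the end away from the steel stop, and lift it off only when it covers the link at the stop. Stand the block back in its tray; set things down rather than dropping them, and leave the long strap, spray can, tape and screw bin where they are.

Things in the scene. Friction and masses are not known exactly. Their poses are not given: they have to be found in the camera images.
- jig: holding jig fixed to the bench: aluminium plate 260 x 90 x 12 mm with low steel pins. Origin: centre of its underside, on the bench; x along the row, z up. Three places for links lie end to end at x = +73, 0 and -73 mm on its top. A steel end stop (16 x 44 mm, 8 mm above the plate, lower than the links' tops) crosses the row with its inner face at x = -106.5 mm. Tops of seated links: z = 24 mm
- place_open (a point): centre, on the plate's top (z = 12 mm), of the jig's place at the open end (jig x = +73 mm), empty at the start; axes as the jig's. Every place has four round-topped pins, 6 mm thick and 6.5 mm above the plate, 21 mm either way along x and 19.5 mm either way along y from its centre: 36 mm clear for a finger between the two on a side
- place_mid (a point): centre, on the plate's top, of the jig's middle place, which holds link_mid from the start; axes as the jig's. One more such pin stands on the centre line between neighbouring places and one at the open end, each 36.5 mm from the place's centre; the pins leave a link about 3.5 mm of play each way. Beyond the jig, 0.80 m ahead of the robot, begins a fixed row of stock trays 45 mm high
- place_stop (a point): centre, on the plate's top, of the jig's place next to the steel end stop (jig x = -73 mm), empty at the start; axes as the jig's. Two shut toggle clamps hold the jig's long edges, at jig x = -35.5 mm on the +y side and x = +35.5 mm on the -y side: each 26 mm wide along x, from 35 to 102 mm off the row's centre line, up to 46 mm above the bench
- link_a: loose copper busbar link, a bar 60 x 26 x 12 mm with two dark 9 mm bolt holes (drawn only), about 165 g, lying flat on the bench. Origin: centre of its underside; x along its length, z up
- link_b: the other loose copper link, identical to link_a
- link_mid: third identical copper link, already lying in the jig's middle place
- block: dressing block, about 0.3 kg and 66 mm high, standing in its tray: a sprung sole, an aluminium body 92 x 40 mm from 20 to 34 mm height, and on it a black grip ridge 66 mm long (x), 24 mm wide (y), from 34 to 66 mm height, held across its 24 mm. Origin: centre of the sole's underside when the sole is fully out, as when the block stands by itself; x along its length, z up
- sole_face (a point): centre of the underside of the block's sole. The sole is a plate 36 mm wide with a flat face 78 mm long (x) and short turned-up noses (94 mm overall)
- sole (a joint): how far the sole is pressed up into the block, in m: 0 fully out, 0.010 bottomed. Spring: 4.2 N starts it moving, then 0.6 N per mm (about 7 N at 4 to 5 mm), so lowering the held block below first contact sets the pressure
- tray: black parking tray fixed to the bench, 130 x 80 mm outside, floor 4 mm thick, walls 4 mm thick and 12 mm high. Origin: centre of its underside; x along its length. The block stands in it, lengthwise
- strap: bystander: longer copper strap, 110 x 26 x 12 mm with three holes, lying on the bench; origin at the centre of its underside, x along its length
- cleaner: bystander: plain white spray can, 48 mm across, 150 mm high, standing; origin at the centre of its underside
- tape: bystander: grey roll of tape lying flat, 68 mm across, 19 mm high; origin at the centre of its underside
- screw_bin: bystander: open black bin of screws, 100 (x) x 70 (y) x 40 mm; origin at the centre of its underside
There are look-alikes about, which are no part of the job. What is shaped like the link_a but purple is not meant. What is shaped like the link_b but white is not meant.

How it is judged:
On the way, in this order (a step that is already met when the one before it is completed fails the run):
1. all three places of the jig hold a link lying flat on the plate, released (x of link_mid in the frame of place_mid between -0.006 and 0.006 m and y of link_mid in the frame of place_mid between -0.006 and 0.006 m and z of link_mid in the frame of place_mid between -0.003 and 0.003 m and angle between the x axis of link_mid and the x axis of jig, either way round below 0.2 rad and (((x of link_a in the frame of place_open between -0.006 and 0.006 m and y of link_a in the frame of place_open between -0.006 and 0.006 m and z of link_a in the frame of place_open between -0.003 and 0.003 m and angle between the x axis of link_a and the x axis of jig, either way round below 0.2 rad) and (x of link_b in the frame of place_stop between -0.006 and 0.006 m and y of link_b in the frame of place_stop between -0.006 and 0.006 m and z of link_b in the frame of place_stop between -0.003 and 0.003 m and angle between the x axis of link_b and the x axis of jig, either way round below 0.2 rad)) or ((x of link_b in the frame of place_open between -0.006 and 0.006 m and y of link_b in the frame of place_open between -0.006 and 0.006 m and z of link_b in the frame of place_open between -0.003 and 0.003 m and angle between the x axis of link_b and the x axis of jig, either way round below 0.2 rad) and (x of link_a in the frame of place_stop between -0.006 and 0.006 m and y of link_a in the frame of place_stop between -0.006 and 0.006 m and z of link_a in the frame of place_stop between -0.003 and 0.003 m and angle between the x axis of link_a and the x axis of jig, either way round below 0.2 rad))) and contact force between the fingers and link_a below 0.1 N and contact force between the fingers and link_b below 0.1 N and contact force between the fingers and link_mid below 0.1 N), for 0.2 s.
2. the held block's sole is pressed flat on the link at the open end, covering it (x of sole_face in the frame of jig between 0.064 and 0.098 m and value of joint sole between 0.001 and 0.0085 m and angle between block's own z axis and vertical below 0.12 rad and angle between the x axis of block and the x axis of jig, either way round below 0.2 rad and y of sole_face in the frame of jig between -0.008 and 0.008 m and z of sole_face in the frame of jig between 0.021 and 0.027 m and (contact force between block and link_a above 3 N or contact force between block and link_b above 3 N or contact force between block and link_mid above 3 N) and contact force between the fingers and block above 1 N), for 0.05 s.
3. still pressed, it passes from that link to the middle one (x of sole_face in the frame of jig between 0.025 and 0.046 m and value of joint sole between 0.001 and 0.0085 m and angle between block's own z axis and vertical below 0.12 rad and angle between the x axis of block and the x axis of jig, either way round below 0.2 rad and y of sole_face in the frame of jig between -0.008 and 0.008 m and z of sole_face in the frame of jig between 0.021 and 0.027 m and (contact force between block and link_a above 3 N or contact force between block and link_b above 3 N or contact force between block and link_mid above 3 N) and contact force between the fingers and block above 1 N), for 0.02 s.
4. still pressed, it passes the middle link (x of sole_face in the frame of jig between -0.01 and 0.01 m and value of joint sole between 0.001 and 0.0085 m and angle between block's own z axis and vertical below 0.12 rad and angle between the x axis of block and the x axis of jig, either way round below 0.2 rad and y of sole_face in the frame of jig between -0.008 and 0.008 m and z of sole_face in the frame of jig between 0.021 and 0.027 m and (contact force between block and link_a above 3 N or contact force between block and link_b above 3 N or contact force between block and link_mid above 3 N) and contact force between the fingers and block above 1 N), for 0.02 s.
5. still pressed, it passes from the middle link to the one at the stop (x of sole_face in the frame of jig between -0.046 and -0.025 m and value of joint sole between 0.001 and 0.0085 m and angle between block's own z axis and vertical below 0.12 rad and angle between the x axis of block and the x axis of jig, either way round below 0.2 rad and y of sole_face in the frame of jig between -0.008 and 0.008 m and z of sole_face in the frame of jig between 0.021 and 0.027 m and (contact force between block and link_a above 3 N or contact force between block and link_b above 3 N or contact force between block and link_mid above 3 N) and contact force between the fingers and block above 1 N), for 0.02 s.
6. still pressed, it covers the link next to the stop (x of sole_face in the frame of jig between -0.098 and -0.064 m and value of joint sole between 0.001 and 0.0085 m and angle between block's own z axis and vertical below 0.12 rad and angle between the x axis of block and the x axis of jig, either way round below 0.2 rad and y of sole_face in the frame of jig between -0.008 and 0.008 m and z of sole_face in the frame of jig between 0.021 and 0.027 m and (contact force between block and link_a above 3 N or contact force between block and link_b above 3 N or contact force between block and link_mid above 3 N) and contact force between the fingers and block above 1 N), for 0.05 s.
At the end, for the whole second after the job is handed in: all three links lie in the jig's places, flat on the plate (within 3 mm in height, 6 mm in position, 0.2 rad in yaw), and the block stands upright in its tray (within 20 mm of its centre either way, sole within 3 mm of the floor), everything at rest and released (all of step 1 and x of block in the frame of tray between -0.02 and 0.02 m and y of block in the frame of tray between -0.02 and 0.02 m and z of block in the frame of tray between 0.001 and 0.007 m and angle between block's own z axis and vertical below 0.08 rad and linear speed of each of block, link_a, link_b, link_mid below 0.02 m/s and contact force between the fingers and block below 0.1 N); the robot touches nothing.
It fails at once if the sole is bottomed out (pressed in more than 9.6 mm) (value of joint sole above 0.0096 m).
It fails at once if the block is lifted off the row part-way along, or set down in mid-row (sole 3 to 12 mm above the faces while its centre is within 55 mm of the row's middle) (x of sole_face in the frame of jig between -0.055 and 0.055 m and y of sole_face in the frame of jig between -0.03 and 0.03 m and z of sole_face in the frame of jig between 0.027 and 0.036 m).
It fails at once if a link or the block falls freely (dropped from more than about 18 mm) ((linear speed of link_a above 0.6 m/s and contact force between the fingers and link_a below 0.05 N) or (linear speed of link_b above 0.6 m/s and contact force between the fingers and link_b below 0.05 N) or (linear speed of block above 0.6 m/s and contact force between the fingers and block below 0.05 N)).
It fails at once if the strap, spray can, tape or screw bin is pushed more than 20 mm or tipped ((distance of strap from where it was at the start of the episode above 0.02 m or angle between strap's own z axis and vertical above 0.3 rad) or (distance of cleaner from where it was at the start of the episode above 0.02 m or angle between cleaner's own z axis and vertical above 0.3 rad) or (distance of tape from where it was at the start of the episode above 0.02 m or angle between tape's own z axis and vertical above 0.3 rad) or (distance of screw_bin from where it was at the start of the episode above 0.02 m or angle between screw_bin's own z axis and vertical above 0.3 rad)).
It also fails if it takes over 72 s, if anything falls off the work surface, if the arm or the gripper's body presses on something with over 40 N, if the wrist force passes 120 N, or if a joint passes its speed limit or range.

ROBOT

A 7-joint arm with a two-finger parallel gripper is mounted at the origin on the work surface. World frame = base frame: x ahead of the robot, y to its left, z up, the work surface at z = 0. Lengths are in m, angles in rad, forces in N, time in s.
With the tool pointing down it reaches from about 0.425 to 1.025 m from the base axis. Payload 3.6 kg.
Tool frame: the origin (TCP) lies midway between the tips of the shut fingers; the grasp point (between the pads) lies 19 mm behind it; z points along the fingers, y is the line along which they close (so a half turn about z gives the same grasp; the last joint's range is limited). The gripper opens to 85 mm and grips with 20 to 120 N. Pads are 22 mm wide; open, the fingers measure 114 mm over their backs; the gripper's body (76 mm by 85 mm) begins 54 mm behind the grasp point. The pads swing forward as they close: fully open they stand 13 mm farther back than shut.
Start: joints at [-1.27, 0.591, 0.048, 1.609, -0.033, 0.943, -0.034], TCP at [0.279, 0.669, 0.231] pointing down, gripper open.
Joint ranges: [-2.69, 2.69], [-0.47, 2.24], [-1.27, 1.36], [0.19, 2.51], [-1.53, 4.68], [0.08, 2.07], [-3.09, 3.09]. Speed limits (rad/s): [2.57, 2.57, 3.14, 3.14, 3.14, 3.14, 3.14].

INTERFACE

Orientations are given as a unit quaternion [x, y, z, w].
In Python, from rig import env gives the robot as it stands. The module is installed in compiled form; this text tells all that it offers.
- The arm moves only by the shell command python3 -m inch 'ROWS' [FORCE]. ROWS is JSON, one flat list of numbers, 5 for each row, row after row: the shift along the tool's x, y, z as a fraction of full scale, then the turn about the tool's z as a fraction of full scale, then the closure, from -1 (fully open) to 1 (shut). In form: [x, y, z, turn, claw, x, y, z, turn, claw, ...]. A call has 1 to 8 rows; each row is the pose to reach, as a shift and turn from the pose commanded when the call began, along the tool's axes at that moment; what a row does not reach only later rows make up. Full scale, the value 1, is 0.15 m for a shift and 45 degrees for a turn. A row lasts 1/10 s, in which the tool goes at most 50 mm and 8.59 degrees, less where a joint would pass 70% of its speed; a pose out of reach is approached as far as the arm can. A call with a number of a shift or a turn outside -1 to 1 is refused whole. A call with a gripper value outside its range is refused whole. The fingers move at their own pace and stop on an object; FORCE is the grip in N (left out, the last holds). Time passes only in rows, so rows that repeat a pose let the fingers close. It gives the time, the measured TCP pose, the force, the opening and the grip force at its end, in the units of the state.
- env.read_state(): the state, without advancing time (a new reading comes with each control period).
- env.snapshot(name): name is "side" or "top" or "wrist"; returns the picture (420x560x3 uint8, blue, green, red); there is no depth.
- env.camera_model(name): a dict with "fx", "fy", "cx", "cy" (pixels), "xyz" and "attitude" of the camera in the world. Camera axes: x right, y up, looking along -z (the intrinsics and any distortion apply to the point x, -y, -z); pixel columns grow to the right and rows downward; lengths in m; the calibration is good to about 2 mm. A picture is of the moment at which its call begins: read the wrist's pose just before it. camera_model takes no time and is no camera call; for the wrist camera it gives the pose at the moment of the call.
- env.sign_off(): hands the job in; it is judged then, once.
Trained networks look in the newest picture that a camera, given by its name, has taken for a name from the list of things; names that differ only in an ending like _2 or _b are one class to them, and where a whole thing is asked for, a point or a joint stands for the part that bears it (a point fixed in the world has none). Each returns a list of dicts, best first, with "p" (0 to 1); they miss things now and then, are a little off and sometimes report something else, mostly with a low value. They report only what shows in the picture. A call takes as long as a camera call. They do not tell look-alikes from the thing itself.
- env.look_for(target, camera): "xyz" ([x, y, z] in m, in world coordinates, good to about 4 mm: the middle of the surface that is visible of it).
The state is a dict: "t": time; "qpos": joint angles; "joint_velocities": joint speeds; "effort": joint torques, N m; "tcp_pos": TCP position; "tool_rot": TCP orientation; "force": force on the tool from outside, world axes, zero at the start; "torque": the same for the moment, N m; "opening": finger opening in m; "grasp_force": force on a finger pad.
Only numpy, scipy, OpenCV 4.12 (cv2) and the standard library are available. Lean on these libraries where they do the work, as an engineer would, in place of code of your own. Each camera call takes 0.05 s, during which the arm holds its last target. There are 200 camera calls.

## Working session

There is one attempt and no reset: what is moved stays moved. The work goes in short steps, Python scripts to look and compute and a shell command to move; the robot and the scene stay as the last step left them, time stands still between calls to the robot, and variables do not carry over. Pictures are saved under pics/ and viewed, at most 14 in all, crops included, and the job is handed in when it is done.

```bash
mkdir -p pics; cat > h.py <<'E'
import numpy as np, cv2
from scipy.spatial.transform import Rotation as R
from rig import env
def cam(n):
    c=env.camera_model(n); a=np.array(c['attitude'],float)
    M=R.from_quat(a).as_matrix() if a.size==4 else a.reshape(3,3)
    return c,M,np.array(c['xyz'])
def ray(n,u,v,z,cm=None):
    c,M,o=cm or cam(n)
    d=M@np.array([(u-c['cx'])/c['fx'],-(v-c['cy'])/c['fy'],-1])
    return o+d*(z-o[2])/d[2]
def proj(n,p,cm=None):
    c,M,o=cm or cam(n); q=M.T@(np.array(p)-o)
    return c['cx']+c['fx']*q[0]/-q[2], c['cy']-c['fy']*q[1]/-q[2]
def st():
    s=env.read_state(); print('t',s['t'],'tcp',np.round(s['tcp_pos'],4),'rot',np.round(R.from_quat(s['tool_rot']).as_matrix(),3).tolist(),'F',np.round(s['force'],1),'op',s['opening'],'g',s['grasp_force']); return s
E
python3 - <<'E'
from h import *
s=st()
ims=[]
for n in('top','side'):
    im=env.snapshot(n); cv2.imwrite(f'pics/{n}0.png',im); print(n,env.camera_model(n))
    for t in ['jig','link_a','block','tray','strap','cleaner','tape','screw_bin']:
        if n=='top' or t in('link_a','block','jig'):
            print(n,t,[(round(d['p'],2),np.round(d['xyz'],3).tolist(),np.round(proj(n,d['xyz'])).tolist()) for d in env.look_for(t,n)])
E
```

```text
t 0.0 tcp [0.2785 0.6685 0.2302] rot [[-0.923, 0.384, -0.001], [0.384, 0.923, -0.002], [-0.0, -0.002, -1.0]] F [-0.2  0.5  1.1] op 0.08550957797521477 g 0.0
top {'fx': 399.53043752428215, 'fy': 399.53043752428215, 'cx': 283.5182852167122, 'cy': 214.32044754827342, 'xyz': array([0.41351899, 0.0025459 , 0.99323067]), 'attitude': array([-0.04305039,  0.03063504,  0.71573007, -0.69637535])}
top jig [(0.87, [0.66, -0.031, 0.012], [302.0, 157.0])]
top link_a [(0.81, [0.618, -0.281, 0.009], [403.0, 170.0]), (0.75, [0.539, 0.28, 0.014], [178.0, 208.0]), (0.51, [0.629, 0.246, 0.01], [192.0, 172.0]), (0.5, [0.684, -0.351, 0.012], [430.0, 143.0])]
top block [(0.61, [0.497, -0.426, 0.038], [470.0, 216.0])]
top tray [(0.73, [0.497, -0.426, 0.04], [470.0, 216.0]), (0.66, [0.483, -0.422, 0.01], [464.0, 223.0])]
top strap [(0.7, [0.387, -0.238, 0.01], [391.0, 264.0])]
top cleaner [(0.81, [0.445, -0.014, 0.151], [299.0, 241.0])]
top tape [(0.85, [0.372, 0.27, 0.017], [181.0, 276.0]), (0.57, [0.443, -0.016, 0.15], [299.0, 242.0])]
top screw_bin [(0.66, [0.498, 0.417, 0.021], [122.0, 226.0])]
side {'fx': 455.3508579437778, 'fy': 455.3508579437778, 'cx': 286.03331238246597, 'cy': 208.85431585707593, 'xyz': array([ 0.18325811, -0.59945319,  0.85079723]), 'attitude': array([ 0.33938861, -0.09103149, -0.25786078,  0.90002025])}
side jig [(0.72, [0.657, -0.056, 0.012], [338.0, 215.0])]
side link_a [(0.87, [0.679, -0.354, 0.013], [432.0, 304.0]), (0.69, [0.637, 0.248, 0.014], [268.0, 147.0]), (0.67, [0.615, -0.283, 0.015], [386.0, 292.0]), (0.46, [0.538, 0.275, 0.011], [232.0, 155.0])]
side block [(0.65, [0.483, -0.447, 0.036], [390.0, 390.0])]
```

View pics/top0.png

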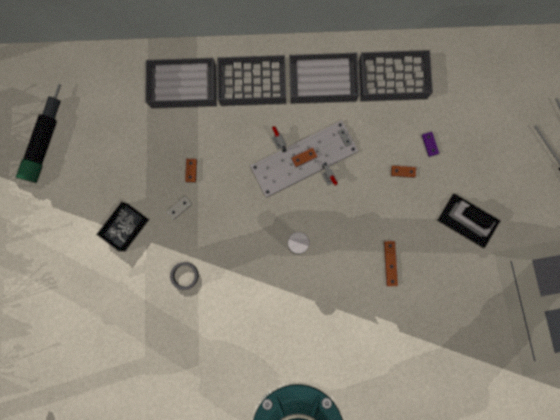

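View pics/side0.png

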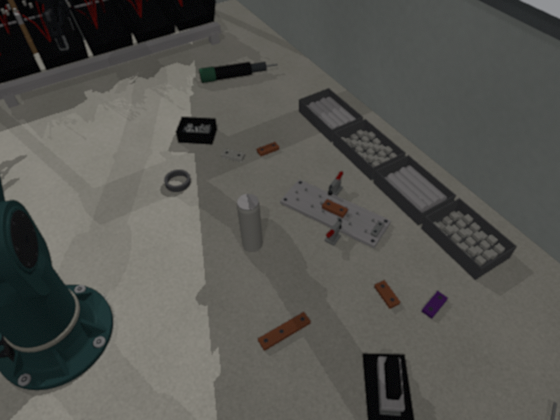

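Candidates for the links in top0: copper bar (191,170), copper bar (403,171), white bar (180,208), purple bar (430,143) and the long strap (391,263). I choose the two short copper bars. The white and purple bars are look-alikes, and the three-hole bar is the strap. The stop end of the jig is at about (343,135) and the block and tray at (470,220). In side0 the same links are at (268,149) and (387,293).

```bash
python3 - <<'E'
from h import *
im=cv2.imread('pics/top0.png'); cm=cam('top')
hsv=cv2.cvtColor(im,cv2.COLOR_BGR2HSV)
m=cv2.inRange(hsv,(3,120,60),(18,255,255))
n,l,s,c=cv2.connectedComponentsWithStats(m)
for i in range(1,n):
    if s[i,4]>60:
        (u,v),wh,a=cv2.minAreaRect(np.argwhere(l==i)[:,::-1].astype(np.float32))
        b=cv2.boxPoints(((u,v),wh,a)); w=[ray('top',*p,.012,cm)[:2] for p in b]
        e=[w[1]-w[0],w[2]-w[1]]; k=max(e,key=np.linalg.norm)
        print(np.round((u,v)),'xy',np.round(np.mean(w,0),4),'size',[round(np.linalg.norm(x)*1000) for x in e],'yaw',round(np.degrees(np.arctan2(k[1],k[0])),1))
# jig plate: bright region
x0,y0=240,115
g=cv2.resize(im[y0:y0+90,x0:x0+130],None,fx=4,fy=4,interpolation=cv2.INTER_CUBIC)
t=[cv2.resize(im[y:y+60,x:x+70],None,fx=4,fy=4,interpolation=cv2.INTER_CUBIC) for x,y in((435,190),(160,150))]
o=np.zeros((600,800,3),np.uint8); o[:360,:520]=g; o[:240,520:]=t[0]; o[240:480,520:]=t[1]
cv2.imwrite('pics/crop1.png',o)
E
```

```text
[304. 157.] xy [ 0.6598 -0.0365] size [59, 24] yaw -64.7
[191. 170.] xy [0.6349 0.2476] size [56, 25] yaw -0.1
[403. 171.] xy [ 0.6162 -0.2811] size [59, 25] yaw -91.8
[390. 263.] xy [ 0.3905 -0.2379] size [26, 107] yaw -179.6
```

View pics/crop1.png

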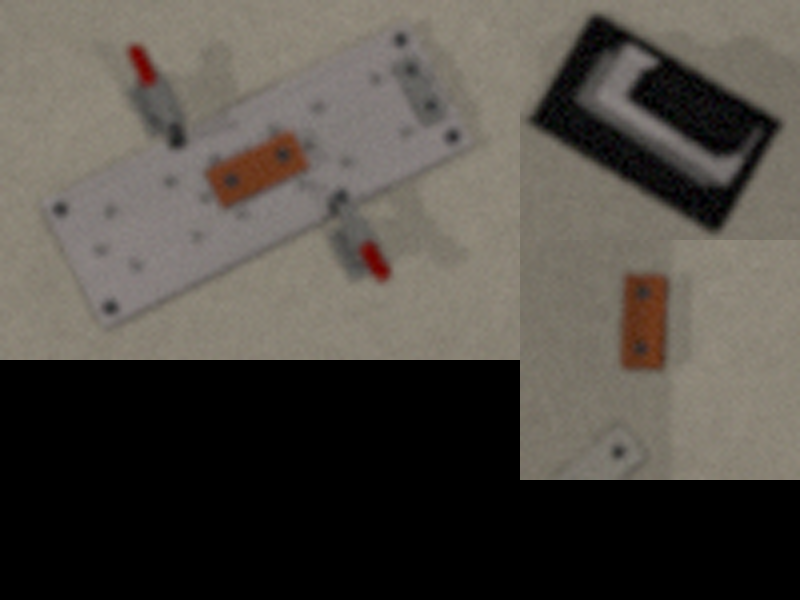

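The crops confirm the choice: link (191,170) is short, copper and two-holed. The jig's stop is at the upper right, (344,137) in the top image, and the block's black ridge lies along the tray's long axis.

```bash
for i in 1 2 3; do python3 -m inch '[-0.27,-0.14,0,0,-1,-0.55,-0.28,0,0,-1,-0.818,-0.419,0,0,-1]' 40 >/dev/null; done; python3 -m inch '[-0.27,-0.14,0.1,-0.19,-1,-0.55,-0.28,0.2,-0.38,-1,-0.818,-0.419,0.3,-0.502,-1,-0.818,-0.419,0.3,-0.502,-1]'
python3 - <<'E'
from h import *
st(); cm=cam('wrist'); im=env.snapshot('wrist'); cv2.imwrite('pics/w1.png',im)
print(cm[0]['fx'],cm[2],np.round(cm[1],3).tolist())
print([(round(d['p'],2),np.round(d['xyz'],4).tolist(),np.round(proj('wrist',d['xyz'],cm)).tolist()) for d in env.look_for('link_a','wrist')])
t=cam('top')
J=[ray('top',240+a/4,115+b/4,.012,t)[:2] for a,b in((40,202),(400,20),(472,142),(105,328))]
T=[ray('top',435+(a-520)/4,190+b/4,.012,t)[:2] for a,b in((595,13),(780,125),(718,232),(530,122))]
for n,P in(('jig',J),('tray',T)):
    P=np.array(P); e=[P[1]-P[0],P[2]-P[3]]; print(n,P.mean(0).round(4),[(np.linalg.norm(x).round(3),np.degrees(np.arctan2(x[1],x[0])).round(1)) for x in e])
E
```

```text
t: 1.95
tcp_pos: [0.6398, 0.2371, 0.1841]
tool_rot: [0.006, 1.0, -0.004, 0.0]
force: [-0.8, -1.1, 0.6]
opening: 0.0857
grasp_force: 0.0
t 1.95 tcp [0.6398 0.2371 0.1841] rot [[-1.0, 0.013, 0.0], [0.013, 1.0, -0.007], [-0.0, -0.007, -1.0]] F [-0.8 -1.1  0.6] op 0.08573557008650408 g 0.0
314.7131914542697 [0.55723485 0.23777593 0.32692752] [[0.012, -0.948, -0.319], [1.0, 0.009, 0.011], [-0.007, -0.319, 0.948]]
[(0.59, [0.6347, 0.2501, 0.0142], [294.0, 187.0]), (0.57, [0.5453, 0.2811, 0.0115], [327.0, 93.0])]
jig [ 0.6565 -0.0358] [(np.float64(0.255), np.float64(-64.4)), (np.float64(0.257), np.float64(-64.5))]
tray [ 0.488 -0.434] [(np.float64(0.129), np.float64(-124.0)), (np.float64(0.129), np.float64(-122.8))]
```

View pics/w1.png

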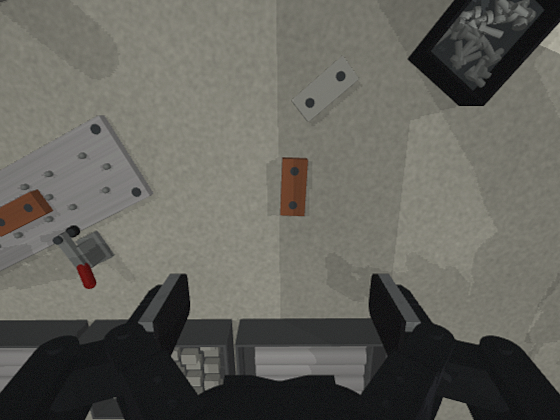

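In w1 the link is at (293,187), between the white look-alike at (325,92) and the jig on the left. The tool is nearly above the link.

```bash
cat >> h.py <<'E'
def cop(n,z=.012):
    cm=cam(n); im=env.snapshot(n); out=[]
    m=cv2.inRange(cv2.cvtColor(im,cv2.COLOR_BGR2HSV),(3,120,50),(18,255,255))
    k,l,s,c=cv2.connectedComponentsWithStats(m)
    for i in range(1,k):
        if s[i,4]>300:
            h=cv2.convexHull(np.argwhere(l==i)[:,::-1].astype(np.float32)).reshape(-1,2)
            w=np.array([ray(n,u,v,z,cm)[:2] for u,v in h],np.float32)
            c,wh,a=cv2.minAreaRect(w*1000); a+=90*(wh[0]<wh[1])
            print('copper',np.round(h.mean(0)),'xy',np.round(c,1),'size',np.round(wh,1),'yaw',round((a+90)%180-90,1))
    return im
def go(x,y,z,yaw=None):
    s=env.read_state(); M=R.from_quat(s['tool_rot']).as_matrix()
    d=M.T@(np.array([x,y,z])-s['tcp_pos'])/.15
    cy=np.degrees(np.arctan2(M[1,0],M[0,0])); t=0 if yaw is None else -((yaw-cy+90)%180-90)/45
    print('go',(x,y,z,yaw),'tool frac',np.round(d,3),'turn',round(t,3),'now yaw',round(cy,1))
E
python3 - <<'E'
from h import *
cop('wrist'); go(.635,.249,.004,0)
E
```

```text
copper [284. 189.] xy [635.7 249.3] size [24.8 60.4] yaw -2.7
copper [ 19. 205.] xy [657.8 -37.5] size [26.3 58.1] yaw -65.2
go (0.635, 0.249, 0.004, 0) tool frac [1.000e-03 3.000e-03 1.215e+00] turn -0.002 now yaw 179.9
```

```bash
python3 -m inch '[0,0.01,0.3,0,-1,0.004,0.01,0.6,0,-1,0.004,0.01,0.9,0,-1]' 50 | head -2; python3 -m inch '[0,0,0.2,0,-1,0,0,0.31,0,-1,0,0,0.31,0,-1,0,0,0.31,0,0.3,0,0,0.31,0,1,0,0,0.31,0,1,0,0,0.31,0,1,0,0,0.31,0,1]' 50; python3 -m inch '[0,0,0,0,1,0,0,0,0,1,0,0,0,0,1]'
python3 -c "
from h import *
st();go(.66,-.0365,.15,115.5)"
```

```text
t: 2.4
tcp_pos: [0.634, 0.2536, 0.0514]
t: 3.2
tcp_pos: [0.6357, 0.2502, 0.0065]
tool_rot: [0.0, 1.0, 0.0, 0.001]
force: [-1.3, -1.0, 5.3]
opening: 0.0243
grasp_force: 48.8
t: 3.5
tcp_pos: [0.6356, 0.2502, 0.0066]
tool_rot: [0.0, 1.0, 0.0, 0.001]
force: [-0.6, -0.4, 5.9]
opening: 0.0241
grasp_force: 48.8
t 3.5 tcp [0.6356 0.2502 0.0066] rot [[-1.0, 0.001, 0.002], [0.001, 1.0, 0.001], [-0.002, 0.001, -1.0]] F [-0.6 -0.4  5.9] op 0.024076047473021563 g 48.78578960895538
go (0.66, -0.0365, 0.15, 115.5) tool frac [-0.166 -1.91  -0.958] turn 1.432 now yaw 179.9
```

```bash
python3 -m inch '[0,0,-0.2,0,1,0,0,-0.5,0,1,0,0,-0.82,0,1]' 50 | head -1; python3 -m inch '[0,-0.25,0,0,1,0,-0.55,0,0,1,0,-0.95,0,0,1]' | head -1;  python3 -m inch '[0,-0.25,0,0.18,1,-0.08,-0.5,0,0.36,1,-0.16,-0.75,0,0.54,1,-0.166,-0.96,0,0.72,1,-0.166,-0.96,0,0.9,1,-0.166,-0.96,0,0.9,1]' | head -1;  python3 -m inch '[0,0,0,0.18,1,0,0,0,0.36,1,0,0,0,0.532,1,0,0,0,0.532,1,0,0,0,0.532,1,0,0,0,0.532,1]'
python3 - <<'E'
from h import *
st(); im=cop('wrist',.024); cv2.imwrite('pics/w2.png',im); go(.6265,.030,.13,115.5)
cm=cam('wrist')
c=np.array([.6565,-.0358]); a=np.radians(115.5); X=np.array([np.cos(a),np.sin(a)]);Y=np.array([-X[1],X[0]])
for px in(73+21,73-21,109.5,36.5):
    for py in((19.5,-19.5) if px not in(109.5,36.5) else (0,)):
        p=c+X*px/1e3+Y*py/1e3; print(px,py,np.round(proj('wrist',[*p,.0185],cm)))
E
```

```text
t: 3.8
t: 4.1
t: 4.7
t: 5.3
tcp_pos: [0.6593, -0.0258, 0.1278]
tool_rot: [0.532, 0.847, 0.0, -0.0]
force: [-0.2, -0.7, -1.2]
opening: 0.0243
grasp_force: 49.6
t 5.3 tcp [ 0.6593 -0.0258  0.1278] rot [[-0.434, 0.901, -0.0], [0.901, 0.434, 0.001], [0.001, 0.0, -1.0]] F [-0.2 -0.7 -1.2] op 0.024329450143060365 g 49.55030143260956
copper [279. 258.] xy [680.2 -71.2] size [ 45.8 144.3] yaw -65.7
go (0.6265, 0.03, 0.13, 115.5) tool frac [ 0.432 -0.035 -0.014] turn 0.004 now yaw 115.7
94 19.5 [246.  99.]
94 -19.5 [298.  99.]
52 19.5 [248. 155.]
52 -19.5 [297. 155.]
109.5 0 [272.  77.]
36.5 0 [272. 175.]
```

View pics/w2.png

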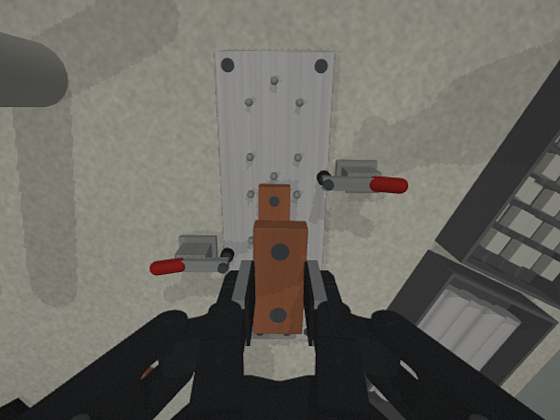

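In w2 the open place's pins are at (274,81), (249,103), (299,103), (249,158), (297,158) and (273,177). The holes of the held link are at (280,251) and (279,315).

```bash
python3 - <<'E'
from h import *
cm=cam('wrist'); s=st()
M=R.from_quat(s['tool_rot']).as_matrix()
A=np.array([(109.5,0),(94,19.5),(94,-19.5),(52,19.5),(52,-19.5),(36.5,0)])/1e3
B=np.array([ray('wrist',u,v,.0175,cm)[:2] for u,v in((274,81),(249,103),(299,103),(249,158),(297,158),(273,177))])
a0,b0=A.mean(0),B.mean(0); U,S,V=np.linalg.svd((A-a0).T@(B-b0)); Rm=(U@V).T
c=b0-Rm@a0; yaw=np.degrees(np.arctan2(Rm[1,0],Rm[0,0])); print('jig',c.round(4),yaw.round(2),'res mm',np.round((A@Rm.T+c-B)*1e3,1).tolist())
z=s['tcp_pos'][2]+.0054
h=[ray('wrist',u,v,z,cm) for u,v in((280,251),(279,315))]
print('held link rel TCP (tool) mm',np.round([(M.T@(p-s['tcp_pos']))*1e3 for p in h],1).tolist())
for x in(.073,-.073): print(x,(c+Rm@[x,0]).round(4))
go(*(c+Rm@[.073,0]),.05,yaw)
E
```

```text
t 5.35 tcp [ 0.6593 -0.0261  0.1278] rot [[-0.434, 0.901, -0.0], [0.901, 0.434, 0.001], [0.001, 0.0, -1.0]] F [ 0.2 -0.  -1.1] op 0.02423750724935102 g 49.54950928688049
jig [ 0.6579 -0.0379] 114.88 res mm [[-0.1, 0.2], [-0.8, 0.1], [0.3, 0.0], [-0.1, 0.1], [0.6, -0.2], [0.1, -0.2]]
held link rel TCP (tool) mm [[15.3, -0.6, -5.4], [-21.0, -1.1, -5.4]]
0.073 [0.6271 0.0284]
-0.073 [ 0.6886 -0.1041]
go (np.float64(0.6271343194018014), np.float64(0.028363071947819146), 0.05, np.float64(114.88419083177129)) tool frac [ 0.42  -0.036  0.519] turn 0.018 now yaw 115.7
```

```bash
python3 -m inch '[0.2,-0.015,0,0.018,1,0.437,-0.031,0,0.018,1,0.437,-0.031,0.25,0.018,1,0.437,-0.031,0.53,0.018,1,0.437,-0.031,0.56,0.018,1,0.437,-0.031,0.56,0.018,1,0.437,-0.031,0.56,0.018,1]' 50
python3 - <<'E'
from h import *
im=env.snapshot('wrist'); cv2.imwrite('pics/w3.png',cv2.resize(im[120:420,180:380],None,fx=2,fy=2))
go(.6271+.0025*-.42-.0008*-.9,.02836+.0025*.907,.0186,114.9)
cm=cam('wrist');c=np.array([.6579,-.0379]); a=np.radians(114.9); X=np.array([np.cos(a),np.sin(a)]);Y=np.array([-X[1],X[0]])
for px,py in((94,19.5),(94,-19.5),(52,19.5),(52,-19.5),(109.5,0)): print(px,py,np.round((np.array(proj('wrist',[*(c+X*px/1e3+Y*py/1e3),.0185],cm))-[180,120])*2))
E
```

```text
t: 6.05
tcp_pos: [0.6284, 0.0299, 0.0454]
tool_rot: [0.54, 0.842, 0.001, 0.001]
force: [-0.1, -0.5, -1.8]
opening: 0.0243
grasp_force: 49.5
go (0.62677, 0.0306275, 0.0186, 114.9) tool frac [ 0.01  -0.011  0.181] turn -0.005 now yaw 114.7
94 19.5 [126. 198.]
94 -19.5 [262. 197.]
52 19.5 [131. 326.]
52 -19.5 [258. 325.]
109.5 0 [193. 145.]
```

View pics/w3.png

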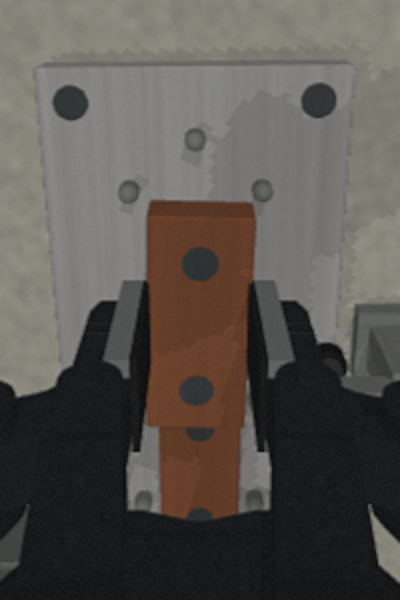

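Crop w3: open-place pins at (129,189), (262,189) and (195,138). The held link's top edges are at rows 215 and 427, columns 148 to 254.

```bash
python3 - <<'E'
from h import *
cm=cam('wrist'); s=env.read_state(); a=np.radians(114.9); X=np.array([np.cos(a),np.sin(a)]);Y=np.array([-X[1],X[0]]); t=s['tcp_pos'][:2]
f=lambda u,v,z:(lambda p:(round(float(p@X)*1e3,1),round(float(p@Y)*1e3,1)))(ray('wrist',180+u/2,120+v/2,z,cm)[:2]-t)
print('pins',[f(*q,.0175) for q in((129,189),(262,189),(195,138))],'expect rel place (21,±19.5),(36.5,0)')
for z in(.047,.0508): print('link corners',[f(*q,z) for q in((148,215),(254,215),(148,427),(249,427))],'holes',[f(*q,z) for q in((200,264),(196,390))])
E
```

```text
pins [(22.4, 20.7), (22.3, -17.5), (37.4, 1.7)] expect rel place (21,±19.5),(36.5,0)
link corners [(25.9, 13.0), (25.8, -12.5), (-36.0, 14.8), (-36.2, -12.8)] holes [(12.8, 0.5), (-24.2, 1.6)]
link corners [(27.4, 12.7), (27.3, -12.2), (-32.9, 14.4), (-33.0, -12.4)] holes [(14.7, 0.5), (-21.3, 1.6)]
```

```bash
python3 -m inch '[0.022,-0.008,0,0,1,0.022,-0.008,0.06,0,1,0.022,-0.008,0.12,0,1,0.022,-0.008,0.15,0,1,0.022,-0.008,0.17,0,1,0.022,-0.008,0.178,0,1,0.022,-0.008,0.178,0,1]' 50
```

```text
t: 6.8
tcp_pos: [0.6238, 0.0331, 0.0185]
tool_rot: [0.539, 0.842, -0.0, -0.001]
force: [-4.6, -0.3, 12.4]
opening: 0.0236
grasp_force: 51.0
```

```bash
python3 -m inch '[0,0,-0.01,0,0.3,0,0,-0.01,0,0.05,0,0,-0.01,0,0.05,0,0,-0.2,0,0.05,0,0,-0.5,0,-0.5,0,0,-0.8,0,-1,0,0,-0.8,0,-1]'
python3 - <<'E'
from h import *
st(); im=cop('wrist',.024); cv2.imwrite('pics/w4.png',im[0:330,180:400]); go(.616,-.281,.138,88.2)
E
```

```text
t: 7.5
tcp_pos: [0.6292, 0.0327, 0.1429]
tool_rot: [0.54, 0.842, 0.004, 0.005]
force: [1.4, 0.6, 0.6]
opening: 0.0814
grasp_force: 0.0
t 7.5 tcp [0.6292 0.0327 0.1429] rot [[-0.418, 0.908, 0.012], [0.909, 0.418, 0.001], [-0.004, 0.011, -1.0]] F [1.4 0.6 0.6] op 0.0814170671312129 g 0.0
copper [272. 203.] xy [623.5  30.9] size [25.1 60.9] yaw -67.3
copper [278. 281.] xy [657.6 -34.8] size [24.9 63.3] yaw -65.7
copper [ 13. 348.] xy [ 444.8 -218.3] size [24.8 35.9] yaw -88.6
go (0.616, -0.281, 0.138, 88.2) tool frac [-1.87  -0.943  0.014] turn 0.589 now yaw 114.7
```

View pics/w4.png

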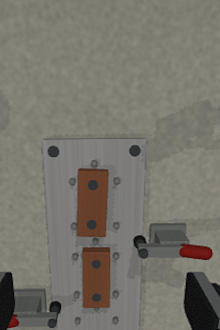

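w4 shows link_a seated flat between its pins, at crop (92,203), in line with the mid link at (96,277).

```bash
python3 -m inch '[-0.25,-0.12,0,0,-1,-0.5,-0.25,0,0,-1,-0.75,-0.38,0,0,-1,-0.935,-0.47,0,0,-1]' | head -1;  python3 -m inch '[-0.25,-0.12,0,0.18,-1,-0.5,-0.25,0,0.36,-1,-0.75,-0.38,0,0.54,-1,-0.935,-0.47,0,0.589,-1,-0.935,-0.47,0,0.589,-1,-0.935,-0.47,0,0.589,-1]' | head -2
python3 - <<'E'
from h import *
cop('wrist',.012); st(); go(.616,-.281,.0045,88.2)
E
```

```text
t: 7.95
t: 8.55
tcp_pos: [0.6124, -0.2811, 0.1354]
copper [ 60. 163.] xy [ 411.4 -239.5] size [80.5 26. ] yaw 0.5
copper [286. 202.] xy [ 617.5 -282.8] size [60.9 25. ] yaw 84.0
t 8.6 tcp [ 0.613  -0.2793  0.1354] rot [[0.03, 1.0, -0.002], [1.0, -0.03, 0.002], [0.002, -0.003, -1.0]] F [ 0.7 -0.   1.2] op 0.08548597945419215 g 0.0
go (0.616, -0.281, 0.0045, 88.2) tool frac [-0.012  0.022  0.873] turn 0.001 now yaw 88.3
```

```bash
python3 -m inch '[-0.031,0.027,0.3,0,-1,-0.031,0.027,0.6,0,-1,-0.031,0.027,0.8,0,-1,-0.031,0.027,0.862,0,-1,-0.031,0.027,0.862,0,-1,-0.031,0.027,0.862,0,0.3,-0.031,0.027,0.862,0,1,-0.031,0.027,0.862,0,1]' 50|head -2; python3 -m inch '[0,0,0,0,1,0,0,0,0,1,0,0,0,0,1,0,0,0,0,1]'
python3 -c "
from h import *
go(.6886,-.1041,.13,114.9)"
```

```text
t: 9.4
tcp_pos: [0.6188, -0.286, 0.0097]
t: 9.8
tcp_pos: [0.6184, -0.2858, 0.0094]
tool_rot: [0.718, 0.696, 0.001, 0.001]
force: [-1.0, 1.3, 5.3]
opening: 0.0233
grasp_force: 48.2
go (0.6886, -0.1041, 0.13, 114.9) tool frac [ 1.225  0.432 -0.803] turn -0.593 now yaw 88.2
```

```bash
python3 -m inch '[0,0,-0.2,0,1,0,0,-0.5,0,1,0,0,-0.8,0,1]' 50 | head -1; python3 -m inch '[0.2,0.07,0,0,1,0.4,0.14,0,0,1,0.615,0.215,0,0,1]' | head -1;  python3 -m inch '[0.2,0.07,0,-0.18,1,0.4,0.14,0,-0.36,1,0.615,0.215,0,-0.54,1,0.615,0.215,0,-0.593,1,0.615,0.215,0.25,-0.593,1,0.615,0.215,0.5,-0.593,1,0.615,0.215,0.5,-0.593,1,0.615,0.215,0.5,-0.593,1]'
python3 - <<'E'
from h import *
st(); go(.6882,-.1031,.05,114.9)
im=env.snapshot('wrist'); cv2.imwrite('pics/w5.png',cv2.resize(im[120:420,180:380],None,fx=2,fy=2))
E
```

```text
t: 10.1
t: 10.4
t: 11.2
tcp_pos: [0.6871, -0.1032, 0.0526]
tool_rot: [0.538, 0.843, -0.0, -0.001]
force: [-0.7, 0.5, -0.5]
opening: 0.0233
grasp_force: 48.9
t 11.2 tcp [ 0.6871 -0.1032  0.0526] rot [[-0.421, 0.907, -0.002], [0.907, 0.421, 0.0], [0.001, -0.002, -1.0]] F [-0.7  0.5 -0.5] op 0.023312071345564307 g 48.88661401346326
go (0.6882, -0.1031, 0.05, 114.9) tool frac [-0.003  0.007  0.017] turn -0.0 now yaw 114.9
```

View pics/w5.png

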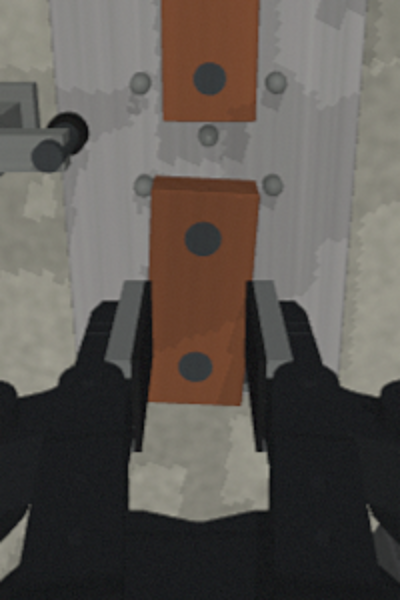

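Crop w5: stop-place pins at (144,185), (272,185) and (208,134), middle-place pins at (140,82) and (275,82). The held link's top corners are (152,189), (258,193), (149,402) and (242,405).

```bash
python3 - <<'E'
from h import *
cm=cam('wrist'); s=env.read_state(); a=np.radians(114.9); X=np.array([np.cos(a),np.sin(a)]);Y=np.array([-X[1],X[0]]); t=s['tcp_pos'][:2]
f=lambda u,v,z:(lambda p:(round(float(p@X)*1e3,1),round(float(p@Y)*1e3,1)))(ray('wrist',180+u/2,120+v/2,z,cm)[:2]-t)
print('pins',[f(*q,.0175) for q in((144,185),(272,185),(208,134),(140,82),(275,82))],'expect rel place (21,±19.5),(36.5,0),(52,+-19.5)')
for z in(.055,.058): print('link corners',[f(*q,z) for q in((152,189),(258,193),(149,402),(242,405))],'holes',[f(*q,z) for q in((203,239),(195,366))])
E
```

```text
pins [(20.8, 17.2), (20.8, -21.2), (36.5, -1.9), (51.8, 17.5), (51.7, -20.9)] expect rel place (21,±19.5),(36.5,0),(52,+-19.5)
link corners [(32.4, 12.0), (31.4, -13.2), (-28.1, 14.2), (-29.1, -10.8)] holes [(19.5, -0.1), (-16.8, 1.9)]
link corners [(33.4, 11.8), (32.4, -12.9), (-25.8, 14.0), (-26.8, -10.5)] holes [(20.8, -0.1), (-14.8, 1.9)]
```

```bash
python3 -m inch '[-0.012,0.016,0,-0.047,1,-0.012,0.016,0.08,-0.047,1,-0.012,0.016,0.14,-0.047,1,-0.012,0.016,0.18,-0.047,1,-0.012,0.016,0.20,-0.047,1,-0.012,0.016,0.21,-0.047,1,-0.012,0.016,0.21,-0.047,1]' 50
```

```text
t: 11.95
tcp_pos: [0.6904, -0.1036, 0.0215]
tool_rot: [0.522, 0.853, -0.0, -0.0]
force: [-0.4, -0.4, 0.6]
opening: 0.0233
grasp_force: 49.2
```

```bash
python3 -m inch '[0,0,0.01,0,1,0,0,0.01,0,1]' 50; python3 -m inch '[0,0,0.01,0,1,0,0,0.01,0,1]' 50
```

```text
t: 12.15
tcp_pos: [0.6905, -0.1037, 0.0214]
tool_rot: [0.522, 0.853, 0.0, -0.001]
force: [-3.8, 1.1, 8.8]
opening: 0.0233
grasp_force: 50.2
t: 12.35
tcp_pos: [0.6905, -0.1037, 0.0213]
tool_rot: [0.522, 0.853, 0.0, -0.001]
force: [-6.0, 1.7, 17.4]
opening: 0.0231
grasp_force: 50.9
```

```bash
python3 -m inch '[0,0,-0.015,0,1,0,0,-0.015,0,0.3,0,0,-0.015,0,0.05,0,0,-0.015,0,0.05,0,0,-0.2,0,0.05,0,0,-0.5,0,-0.5,0,0,-0.8,0,-1,0,0,-0.8,0,-1]'
python3 - <<'E'
from h import *
s=st(); im=cop('wrist',.024)
env.snapshot('top'); cop('top',.024)
print([(d['p'],np.round(d['xyz'],4)) for n in('block','tray') for d in env.look_for(n,'top')])
go(.488,-.434,.18,56.6)
E
```

```text
t: 13.15
tcp_pos: [0.6959, -0.1052, 0.1452]
tool_rot: [0.523, 0.853, 0.003, 0.006]
force: [1.7, -1.4, 0.3]
opening: 0.0815
grasp_force: 0.0
t 13.15 tcp [ 0.6959 -0.1052  0.1452] rot [[-0.454, 0.891, 0.013], [0.891, 0.454, -0.002], [-0.008, 0.011, -1.0]] F [ 1.7 -1.4  0.3] op 0.08154618247101868 g 0.0
copper [272.  31.] xy [629.8  15.8] size [25.1 32. ] yaw -67.3
copper [280. 108.] xy [658.4 -36.9] size [25.1 59.2] yaw -65.3
copper [276. 194.] xy [ 689.2 -101.4] size [25.  60.8] yaw -66.8
copper [390. 261.] xy [ 390.8 -234.9] size [105.4  24.8] yaw 0.8
[(0.86, array([ 0.4969, -0.427 ,  0.0375])), (0.35, array([ 0.4903, -0.4075,  0.0099])), (0.91, array([ 0.482 , -0.4175,  0.0062]))]
go (0.488, -0.434, 0.18, 56.6) tool frac [-1.354 -2.198 -0.287] turn 1.343 now yaw 117.0
```

Copper detections put all three links in a straight row about 72 to 74 mm apart, so they are seated. Next, the block.

```bash
for i in 1 2; do python3 -m inch '[-0.15,-0.24,-0.05,0,-1,-0.3,-0.48,-0.1,0,-1,-0.451,-0.733,-0.14,0,-1]' | head -1; done; python3 -m inch '[-0.15,-0.24,0,0.18,-1,-0.3,-0.48,0,0.36,-1,-0.451,-0.733,0,0.54,-1,-0.451,-0.733,0,0.72,-1,-0.451,-0.733,0,0.9,-1,-0.451,-0.733,0,0.9,-1]'|head -1;  python3 -m inch '[0,0,0,0.18,-1,0,0,0,0.36,-1,0,0,0,0.443,-1,0,0,0,0.443,-1,0,0,0,0.443,-1]'|head -2
python3 - <<'E'
from h import *
im=env.snapshot('wrist'); cv2.imwrite('pics/w6.png',im); s=st(); go(.488,-.434,.18,56.6)
print([(d['p'],np.round(d['xyz'],4)) for n in('block','tray') for d in env.look_for(n,'wrist')])
E
```

```text
t: 13.7
t: 14.0
t: 14.6
t: 15.1
tcp_pos: [0.489, -0.4336, 0.1794]
t 15.15 tcp [ 0.489  -0.4339  0.1797] rot [[0.548, 0.836, -0.001], [0.836, -0.548, 0.001], [0.0, -0.001, -1.0]] F [-0.7  0.1  1. ] op 0.08556639117348112 g 0.0
go (0.488, -0.434, 0.18, 56.6) tool frac [-0.005 -0.005 -0.002] turn 0.003 now yaw 56.8
[]
```

View pics/w6.png

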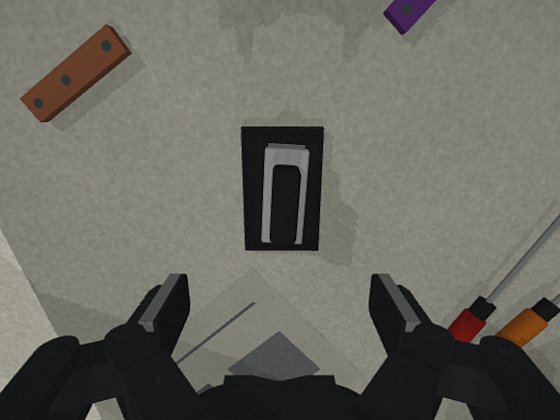

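w6: tray corners (242,127), (323,127), (319,249) and (246,250). The ridge top runs from (274,167)–(299,167) to about (271,243)–(298,243), and the body's front corners are (265,150) and (309,152).

```bash
python3 - <<'E'
from h import *
cm=cam('wrist'); s=env.read_state(); M=R.from_quat(s['tool_rot']).as_matrix(); t=s['tcp_pos']
f=lambda u,v,z:np.round((M.T@(ray('wrist',u,v,z,cm)-t))[:2]*1e3,1).tolist()
print('tray',[f(*q,.012) for q in((242,127),(323,127),(319,249),(246,250))])
print('body',[f(*q,.038) for q in((265,150),(309,152),(262,242),(302,243))])
print('ridge',[f(*q,.070) for q in((275,167),(299,167),(272,243),(298,243))])
im=cv2.imread('pics/w6.png'); cv2.imwrite('pics/crop7.png',cv2.resize(im[115:265,215:345],None,fx=4,fy=4,interpolation=cv2.INTER_CUBIC))
E
```

```text
tray [[62.4, -35.0], [62.4, 42.4], [-65.4, 43.8], [-66.7, -35.4]]
body [[44.0, -12.2], [42.2, 27.3], [-45.7, -16.4], [-46.7, 23.1]]
ridge [[34.5, -2.9], [34.5, 16.5], [-32.5, -5.7], [-32.4, 17.0]]
```

View pics/crop7.png

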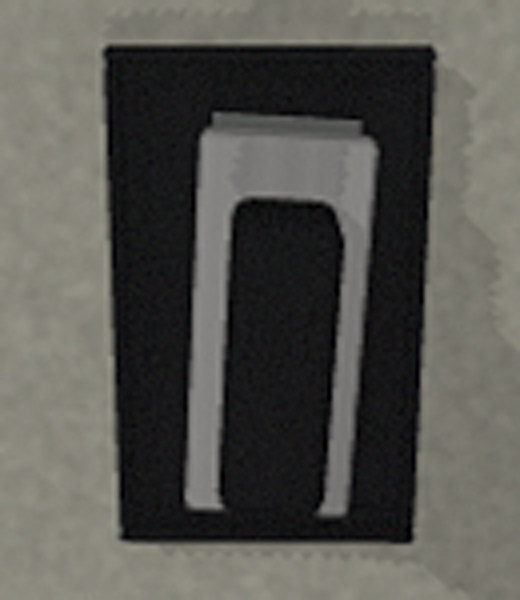

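```bash
python3 -m inch '[-0.002,0.038,0.2,0.06,-1,-0.002,0.038,0.5,0.06,-1,-0.002,0.038,0.75,0.06,-1,-0.002,0.038,0.87,0.06,-1,-0.002,0.038,0.87,0.06,-1,-0.002,0.038,0.87,0.06,-1]' 80; python3 -m inch '[0,0,0,0,0.3,0,0,0,0,1,0,0,0,0,1,0,0,0,0,1,0,0,0,0,1,0,0,0,0,1]' 80
```

```text
t: 15.85
tcp_pos: [0.494, -0.4388, 0.0508]
tool_rot: [0.891, 0.453, 0.0, 0.001]
force: [-0.4, -0.4, 0.5]
opening: 0.0856
grasp_force: 0.0
t: 16.45
tcp_pos: [0.4937, -0.4377, 0.0502]
tool_rot: [0.891, 0.453, 0.0, 0.0]
force: [-1.1, 1.4, 2.6]
opening: 0.0225
grasp_force: 80.9
```

```bash
python3 -m inch '[0,0,-0.05,0,1,0,0,-0.2,0,1,0,0,-0.5,0,1,0,0,-0.8,0,1,0,0,-0.8,0,1]' 80
python3 -c "
from h import *
st();go(.6239,.0363,.17,115)"
```

```text
t: 16.95
tcp_pos: [0.4961, -0.4417, 0.1762]
tool_rot: [0.892, 0.453, 0.002, 0.006]
force: [0.2, -1.0, -3.0]
opening: 0.0225
grasp_force: 80.5
t 16.95 tcp [ 0.4961 -0.4417  0.1762] rot [[0.59, 0.807, 0.009], [0.807, -0.59, -0.009], [-0.002, 0.012, -1.0]] F [ 0.2 -1.  -3. ] op 0.0224732386840384 g 80.47301449206799
go (0.6239, 0.0363, 0.17, 115) tool frac [ 3.076 -1.192  0.021] turn -1.359 now yaw 53.8
```

```bash
for i in 1 2 3; do python3 -m inch '[0.25,-0.1,0,0,1,0.5,-0.2,0,0,1,0.769,-0.298,0,0,1]' 80| head -1; done; python3 -m inch '[0.25,-0.1,0,-0.18,1,0.5,-0.2,0,-0.36,1,0.769,-0.298,0,-0.54,1,0.769,-0.298,0,-0.72,1,0.769,-0.298,0,-0.9,1,0.769,-0.298,0,-0.9,1]'|head -1;  python3 -m inch '[0,0,0,-0.18,1,0,0,0,-0.36,1,0,0,0,-0.459,1,0,0,0,-0.459,1,0,0,0,-0.459,1]'|head -2
python3 - <<'E'
from h import *
st(); go(.6239,.0363,.08,115); im=env.snapshot('wrist'); cv2.imwrite('pics/w8.png',im)
cm=cam('wrist'); c=np.array([.6577,-.0362]); a=np.radians(115.); X=np.array([np.cos(a),np.sin(a)]);Y=np.array([-X[1],X[0]])
for px,py in((130,45),(130,-45),(94,19.5),(94,-19.5),(109.5,0)): print(px,py,np.round(proj('wrist',[*(c+X*px/1e3+Y*py/1e3),.012 if px==130 else .0185],cm)))
E
```

```text
t: 17.25
t: 17.55
t: 17.85
t: 18.45
t: 18.95
tcp_pos: [0.6206, 0.0398, 0.1693]
t 18.95 tcp [0.6206 0.0398 0.1693] rot [[-0.419, 0.908, -0.001], [0.908, 0.419, -0.0], [0.0, -0.001, -1.0]] F [-0.6  0.5 -4. ] op 0.022265525818759038 g 80.31565189361572
go (0.6239, 0.0363, 0.08, 115) tool frac [-0.031  0.011  0.595] turn -0.005 now yaw 114.8
130 45 [234. 147.]
130 -45 [329. 147.]
94 19.5 [261. 186.]
94 -19.5 [302. 186.]
109.5 0 [282. 170.]
```

View pics/w8.png

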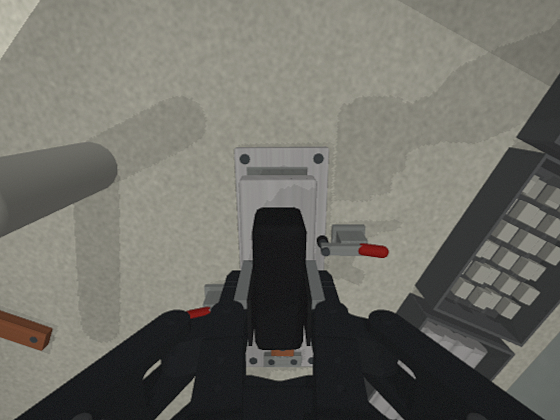

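The plate corners at (235,149) and (327,148) agree with the jig estimate to within 2 px. The block is held square above the open end.

```bash
python3 -m inch '[-0.031,0.011,0.2,-0.005,1,-0.031,0.011,0.4,-0.005,1,-0.031,0.011,0.55,-0.005,1,-0.031,0.011,0.6,-0.005,1,-0.031,0.011,0.63,-0.005,1,-0.031,0.011,0.63,-0.005,1,-0.031,0.011,0.63,-0.005,1]' 80; python3 -m inch '[0,0,0.02,0,1,0,0,0.03,0,1,0,0,0.03,0,1,0,0,0.03,0,1]' 80
python3 -c "
from h import *
st();go(.6577-.4226*.08,-.0362+.9063*.08,.0657,115);go(.6577+.4226*.078,-.0362-.9063*.078,.0657,115)"
```

```text
t: 19.7
tcp_pos: [0.6257, 0.0368, 0.0764]
tool_rot: [0.536, 0.845, 0.001, 0.001]
force: [-0.3, 0.7, -3.2]
opening: 0.0223
grasp_force: 80.2
t: 20.1
tcp_pos: [0.6248, 0.0369, 0.071]
tool_rot: [0.535, 0.845, 0.0, 0.0]
force: [-0.3, -0.3, -2.9]
opening: 0.0218
grasp_force: 80.4
t 20.1 tcp [0.6248 0.0369 0.071 ] rot [[-0.427, 0.904, 0.0], [0.904, 0.427, 0.0], [-0.0, 0.0, -1.0]] F [-0.3 -0.3 -2.9] op 0.021750707536598763 g 80.41023921970208
go (0.623892, 0.036303999999999996, 0.0657, 115) tool frac [-0.001 -0.007  0.036] turn 0.006 now yaw 115.3
go (0.6906627999999999, -0.1068914, 0.0657, 115) tool frac [-1.054 -0.012  0.036] turn 0.006 now yaw 115.3
```

```bash
python3 -m inch '[0,-0.004,0.015,0,1,0,-0.004,0.03,0,1,0,-0.004,0.04,0,1,0,-0.004,0.04,0,1,0,-0.004,0.04,0,1]' 80
python3 -c "
from h import *
st();go(.6577+.4226*.078,-.0362-.9063*.078,.0657,115)"
```

```text
t: 20.6
tcp_pos: [0.6247, 0.0368, 0.0653]
tool_rot: [0.535, 0.845, 0.0, 0.0]
force: [-1.0, 0.4, 4.7]
opening: 0.0224
grasp_force: 81.4
t 20.6 tcp [0.6247 0.0368 0.0653] rot [[-0.427, 0.904, 0.001], [0.904, 0.427, 0.0], [-0.0, 0.001, -1.0]] F [-1.   0.4  4.7] op 0.02237975997650082 g 81.41826152801514
go (0.6906627999999999, -0.1068914, 0.0657, 115) tool frac [-1.054 -0.011 -0.003] turn 0.006 now yaw 115.3
```

```bash
python3 -m inch '[-0.04,0,0,0,1,-0.1,-0.001,0,0,1,-0.17,-0.002,0,0,1,-0.24,-0.003,0,0,1,-0.31,-0.004,0,0,1,-0.38,-0.005,0,0,1,-0.45,-0.005,0,0,1,-0.52,-0.006,0,0,1]' 80
python3 -c "
from h import *
st();go(.6577+.4226*.078,-.0362-.9063*.078,.0653,115)"
```

```text
t: 21.4
tcp_pos: [0.6564, -0.0321, 0.065]
tool_rot: [0.535, 0.845, 0.001, -0.001]
force: [-1.5, 3.7, 4.9]
opening: 0.0222
grasp_force: 81.4
t 21.4 tcp [ 0.6564 -0.0321  0.065 ] rot [[-0.428, 0.904, -0.001], [0.904, 0.428, 0.003], [0.003, 0.0, -1.0]] F [-1.5  3.7  4.9] op 0.02222733554349167 g 81.41316533088684
go (0.6906627999999999, -0.1068914, 0.0653, 115) tool frac [-0.548 -0.007 -0.004] turn 0.008 now yaw 115.3
```

Even pressure, on line; continuing.

```bash
python3 -m inch '[-0.07,-0.001,0,0,1,-0.14,-0.002,0,0,1,-0.21,-0.003,0,0,1,-0.28,-0.004,0,0,1,-0.35,-0.005,0,0,1,-0.42,-0.005,0,0,1,-0.48,-0.006,0,0,1,-0.53,-0.006,0,0,1]' 80; python3 -m inch '[0,0,0,0,1,0,0,0,0,1,0,0,0,0,1]'
python3 -c "
from h import *
s=st();d=s['tcp_pos'][:2]-[.6577,-.0362];print('jig x,y',d@[-.4226,.9063],d@[-.9063,-.4226])"
```

```text
t: 22.2
tcp_pos: [0.6896, -0.1048, 0.065]
tool_rot: [0.535, 0.845, 0.001, -0.001]
force: [-2.3, 3.9, 5.6]
opening: 0.0224
grasp_force: 81.4
t: 22.5
tcp_pos: [0.6903, -0.1065, 0.0654]
tool_rot: [0.535, 0.845, 0.0, 0.0]
force: [-1.5, 1.4, 4.8]
opening: 0.0222
grasp_force: 81.4
t 22.5 tcp [ 0.6903 -0.1065  0.0654] rot [[-0.427, 0.904, 0.001], [0.904, 0.427, 0.0], [-0.0, 0.001, -1.0]] F [-1.5  1.4  4.8] op 0.02215013476298938 g 81.43264889717102
jig x,y -0.07743110648922671 0.00017898766491852356
```

Stroke finished at jig x = -77 mm with steady force. Lifting and returning to the tray.

```bash
python3 -m inch '[0,0,-0.05,0,1,0,0,-0.2,0,1,0,0,-0.45,0,1,0,0,-0.75,0,1,0,0,-0.75,0,1,0,0,-0.75,0,1]' 80|head -2
python3 - <<'E'
from h import *
st(); go(.4937,-.4377,.17,54); cop('wrist',.024)
E
```

```text
t: 23.1
tcp_pos: [0.6895, -0.1069, 0.1779]
t 23.1 tcp [ 0.6895 -0.1069  0.1779] rot [[-0.427, 0.904, 0.001], [0.904, 0.427, -0.0], [-0.001, 0.0, -1.0]] F [-0.1  0.  -4.1] op 0.02191879953765369 g 80.4457643478537
go (0.4937, -0.4377, 0.17, 54) tool frac [-1.438 -2.121  0.052] turn 1.361 now yaw 115.2
copper [278.  36.] xy [627.6  21.1] size [25.1 42.8] yaw -67.3
copper [284. 120.] xy [659.7 -40.2] size [24.9 58.8] yaw -65.4
copper [ 10. 207.] xy [ 450.7 -228.5] size [19.  29.8] yaw -89.2
```

```bash
for i in 1 2; do python3 -m inch '[-0.16,-0.24,0,0,1,-0.32,-0.48,0,0,1,-0.479,-0.707,0.02,0,1]' 80| head -1; done; python3 -m inch '[-0.16,-0.24,0,0.18,1,-0.32,-0.48,0,0.36,1,-0.479,-0.707,0,0.54,1,-0.479,-0.707,0,0.72,1,-0.479,-0.707,0,0.9,1,-0.479,-0.707,0,0.9,1]'|head -1;  python3 -m inch '[0,0,0,0.18,1,0,0,0,0.36,1,0,0,0,0.461,1,0,0,0,0.461,1,0,0,0,0.461,1,0,0,0,0.461,1]'|head -2
python3 -c "
from h import *
st();go(.4925,-.4377,.06,55)"
```

```text
t: 23.45
t: 23.75
t: 24.35
t: 24.95
tcp_pos: [0.4938, -0.4368, 0.1707]
t 24.95 tcp [ 0.4938 -0.4368  0.1707] rot [[0.586, 0.811, -0.001], [0.811, -0.586, 0.001], [0.0, -0.001, -1.0]] F [-0.9  0.2 -3.1] op 0.02233327342541031 g 80.2781276082608
go (0.4925, -0.4377, 0.06, 55) tool frac [-0.01  -0.003  0.738] turn -0.019 now yaw 54.2
```

```bash
python3 -m inch '[-0.01,-0.003,0.2,-0.02,1,-0.01,-0.003,0.45,-0.02,1,-0.01,-0.003,0.65,-0.02,1,-0.01,-0.003,0.74,-0.02,1,-0.01,-0.003,0.77,-0.02,1,-0.01,-0.003,0.77,-0.02,1,-0.01,-0.003,0.77,-0.02,1]' 80; python3 -m inch '[0,0,0.01,0,1,0,0,0.02,0,1,0,0,0.026,0,1,0,0,0.026,0,1,0,0,0.026,0,1]'
```

```text
t: 25.65
tcp_pos: [0.4936, -0.4395, 0.0574]
tool_rot: [0.887, 0.461, 0.0, 0.001]
force: [-1.3, 0.4, -3.1]
opening: 0.0227
grasp_force: 80.2
t: 26.15
tcp_pos: [0.4928, -0.4383, 0.052]
tool_rot: [0.887, 0.461, 0.0, 0.0]
force: [0.6, 0.3, -2.8]
opening: 0.022
grasp_force: 80.2
```

```bash
python3 -m inch '[0,0,0.008,0,1,0,0,0.008,0,1,0,0,0.012,0,1,0,0,0.012,0,1]'
```

```text
t: 26.55
tcp_pos: [0.4928, -0.4384, 0.0505]
tool_rot: [0.887, 0.461, 0.0, 0.0]
force: [-0.8, 1.1, 1.6]
opening: 0.0221
grasp_force: 80.9
```

```bash
python3 -m inch '[0,0,0,0,0.3,0,0,0,0,-0.3,0,0,0,0,-1,0,0,0,0,-1,0,0,0,0,-1,0,0,-0.1,0,-1,0,0,-0.4,0,-1,0,0,-0.8,0,-1]' | head -3; python3 -m inch '[0,0,0,0,-1,0,0,0,0,-1,0,0,0,0,-1]' | head -5
python3 - <<'E'
from h import *
im=env.snapshot('wrist'); t=cop('top',.024)
a=cv2.resize(t[110:240,240:520],(784,364),interpolation=cv2.INTER_CUBIC); b=cv2.resize(im[90:300,180:400],(235,225))
o=np.zeros((595,800,3),np.uint8); o[:364,:784]=a; o[366:591,:235]=b; cv2.imwrite('pics/end.png',o)
E
```

```text
t: 27.35
tcp_pos: [0.4919, -0.4374, 0.1607]
tool_rot: [0.887, 0.461, -0.001, -0.001]
t: 27.65
tcp_pos: [0.4925, -0.4374, 0.1599]
tool_rot: [0.887, 0.461, 0.0, -0.001]
force: [-0.0, 0.2, -0.6]
opening: 0.0852
copper [391. 260.] xy [ 390.9 -235. ] size [105.4  25.1] yaw 0.5
```

View pics/end.png

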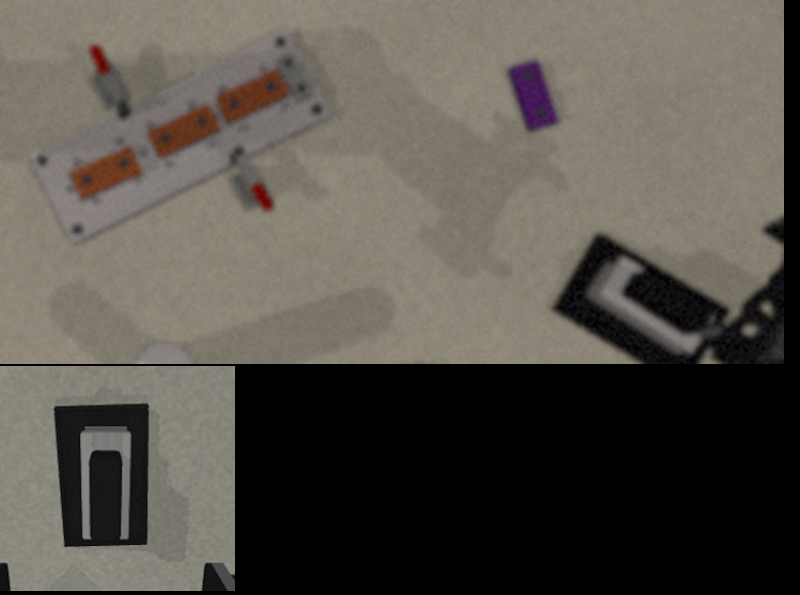

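The end picture shows three links lying in a row in the jig and the block standing centred in its tray. The open-to-mid spacing looks slightly larger than mid-to-stop, so I'll check that in numbers.

```bash
sed -i 's/s\[i,4\]>300/s[i,4]>120/' h.py; python3 - <<'E'
from h import *
t=cop('top',.024)
c=cam('top'); J=[ray('top',240+a/2.8,110+b/2.8,.012,c)[:2] for a,b in((33,158),(285,33),(330,113),(76,243))]; J=np.array(J); print(J.mean(0),np.linalg.norm(J[1]-J[0]),np.linalg.norm(J[2]-J[3]))
E
```

```text
copper [327. 145.] xy [ 687.4 -101. ] size [24.6 59.3] yaw -67.7
copper [306. 156.] xy [658.2 -39. ] size [23.6 57.9] yaw -64.8
copper [278. 171.] xy [622.   30.7] size [24.7 56.5] yaw -68.7
copper [390. 258.] xy [ 390.8 -234.9] size [105.3  25.3] yaw 0.5
[ 0.65490372 -0.03848829] 0.25352557554427585 0.2550301878442608
```

The pins limit each link to about 3.5 mm of play, and the measured yaws are within 4° of the jig's. All of that is within tolerance, so I'm handing in.

```bash
python3 -c "
from rig import env
print(env.sign_off())"
```

```text
the job is handed in; nothing more can be done
None
```

I handed the job in at about 28 s: both links are seated in the jig, all three top faces were rubbed in one steady stroke from the open end to the stop, and the block is back in its tray; the result was not reported.

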